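# Click the aperture wheel to its middle hole over the solar cell

### The arm

A 6-joint arm with a two-finger parallel gripper is mounted at the origin on the work surface. World frame = base frame: x ahead of the robot, y to its left, z up, the work surface at z = 0. Lengths are in mm, angles in degrees, forces in N, time in s.
With the tool pointing down it reaches from about 350 to 875 mm from the base axis. Payload 4.2 kg.
Tool frame: the origin (TCP) lies between the finger pads; the fingertips stand 11 mm ahead of it and the grasp point (between the pads) lies 8 mm behind it; z points along the fingers, y is the direction in which the jaws open and shut (so a half turn about z gives the same grasp; the last joint's range is limited). The gripper opens to 87 mm and grips with 3 to 60 N. Pads are 19 mm wide; open, the fingers measure 117 mm over their backs; the gripper's body (75 mm by 190 mm) begins 51 mm behind the grasp point.
Start: joints at [-57.261, 22.042, 0.453, 0, -68.411, -14.817], TCP at [192.343, -594.646, 233.55] pointing down, gripper open.
Joint ranges: [-179.83, 179.83], [-69.29, 118.12], [-61.27, 80.66], [-181.25, 117.63], [-171.15, -9.14], [-177.46, 177.46]. Speed limits (degrees/s): [159.86, 159.86, 180, 180, 180, 180].

### API

Orientations are given as a 3x3 rotation matrix whose columns are the frame's x, y, z axes.
In Python, from workcell import * gives the robot as it stands.
- The arm moves only by the tool drive_tool, never from a script. Its argument "increments" is one flat list of numbers, 5 for each row, row after row: the finger opening in cm, from 0 to 8.7, then the shift along the tool's x, y, z in cm, then the turn about the tool's z in degrees. In form: [jaw, dx, dy, dz, yaw, jaw, dx, dy, dz, yaw, ...]. A call has 1 to 12 rows; each row is the pose to reach, as a shift and turn from the pose commanded when the call began, along the tool's axes at that moment; what a row does not reach only later rows make up. A row lasts 1/8 s, in which the tool goes at most 62.5 mm and 10.7 degrees, less where a joint would pass 70% of its speed; a pose out of reach is approached as far as the arm can. A call with a gripper value outside its range is refused whole. The fingers move at their own pace and stop on an object; the grip force is fixed at half the most. Time passes only in rows, so rows that repeat a pose let the fingers close. It gives the time, the measured TCP pose, the force and the opening at its end, in the units of the state.
- observe(): the state, without advancing time (a new reading comes with each control period).
- read_camera(name): name is "scene" or "top" or "wrist"; returns a dict with "image" (384x512x3 uint8, red, green, blue), "depth" (384x512 float32, mm along the optical axis (not along the pixel's ray), 0 where there is no reading), "intrinsics" (3x3 intrinsics, pixels), "R" (3x3) and "t" (3): a world point X has camera coordinates R X + t. Camera axes: x right, y down, z forward; pixel columns grow to the right and rows downward; lengths in mm; the calibration is good to about 2 mm. A picture is of the moment at which its call begins.
- hand_in(): hands the job in, once; it reports no verdict.
The state is a dict: "time": time; "joints": joint angles; "dq": joint speeds; "joint_efforts": joint torques, N m; "tool_pos": TCP position; "orientation": TCP orientation; "contact_force": force on the tool from outside, world axes, zero at the start; "ft_torque": the same for the moment, N m; "grip_width": opening from 0.0 (shut) to 1.0 (fully open).
Only numpy, scipy, OpenCV 4.12 (cv2) and the standard library are available. Lean on these libraries where they do the work, as an engineer would, in place of code of your own. Each camera call takes 0.05 s, during which the arm holds its last target.

### The job

Turn the clicking aperture wheel of the solar-cell test jig until the middle-sized of its five holes, which is three clicks round from the disc with the upright handle, stands squarely over the dark solar cell. Leave the wheel resting in that click.

Things in the scene. Friction and masses are not known exactly. Their poses are not given: they have to be found in the camera images.
- handle (a point): Upright black round post, 16 mm in diameter, rigid on the wheel's one blank disc, 63 to 115 mm above the table. This point is its centre, half-way up (89 mm), 80 mm from the wheel's axis. All else on the wheel is lower than 73 mm. Turning over a click takes about 5 N at the handle, either way, without end stop; let go between clicks, the wheel snaps to the nearest.
- hub (a point): Aperture wheel, bare aluminium, level: a 60 mm hub and six 60 mm discs at every 60 degrees, centres 80 mm from the axis, tops 63 mm above the table. This point is on the upright axis, on top of the hub (67 mm). A sprung roller gives a click every 60 degrees, each with one disc squarely over the cell.
- hole3 (a point): Centre of the 26 mm hole, the middle size, at the wheel's top face, 63 mm above the table, straight across the axis from the handle. From the handle, clockwise seen from above, the five holes are 8, 16, 26, 36 and 48 mm in diameter.
- cell (a point): Centre of the face of the dark blue square solar cell, 60 mm, on a wooden block on the jig's plywood board (270 by 200 by 12 mm, screwed down), 41 mm above the table, below the wheel and 80 mm from its axis. It does not move.

How it is judged (in metres and radians):
At the end, for the whole second after the job is handed in: The middle-sized hole, third from the handle, stands over the centre of the solar cell within 12 mm horizontally (about 9 degrees of the wheel) and stays there with the wheel let go (horizontal distance between hole3 and cell below 0.012 m); the robot touches nothing.
It also fails if it takes over 45 s, if anything falls off the work surface, if the arm or the gripper's body presses on something with over 40 N, if the wrist force passes 120 N, or if a joint passes its speed limit or range.

## Working session

There is one attempt and no reset: what is moved stays moved. The work goes in short steps, Python scripts to look and compute and a tool call to move; the robot and the scene stay as the last step left them, time stands still between calls to the robot, and variables do not carry over. Pictures are saved under pics/ and viewed, and the job is handed in when it is done.

Besides the shell and the picture viewer there is one more tool, called in YAML: its name, and indented under it one key for each argument. drive_tool: Moves the arm, as the interface text tells. Its arguments: {"type":"object","properties":{"increments":{"type":"array"}},"required":["increments"]}

```bash
mkdir -p pics
python3 - <<'E'
from workcell import *
import cv2,numpy as np,pickle
s=observe();print(s)
d={}
for n in("scene","top"):
    c=read_camera(n);d[n]=c
    cv2.imwrite(f"pics/{n}0.png",c["image"][:,:,::-1]);print(n,c["intrinsics"],c["R"],c["t"])
pickle.dump(d,open("c0.pkl","wb"))
E
```

```text
{'time': 0.0, 'joints': array([-5.72612746e+01,  2.20899187e+01,  3.78227291e-01, -2.87872399e-02,
       -6.84113714e+01, -1.48182625e+01]), 'dq': array([ 0.0559881 ,  0.13207943,  0.02928621,  0.03067135, -0.01658357,
       -0.00322381]), 'joint_efforts': array([-3.05113363e-04, -3.90664208e+01,  1.87408197e+01,  4.21978444e+00,
        1.11082080e-02, -1.82861450e-04]), 'tool_pos': array([ 192.15986089, -594.10320295,  232.45838169]), 'orientation': array([[-9.51541555e-01, -3.07519232e-01, -7.68581275e-04],
       [-3.07520177e-01,  9.51539332e-01,  2.05927595e-03],
       [ 9.80683537e-05,  2.19584089e-03, -9.99997584e-01]]), 'contact_force': array([-0.34404985,  0.94119935,  0.53701576]), 'ft_torque': array([ 0.03072721, -0.00282558,  0.03519291]), 'grip_width': 1.0005474115680475}
scene [[499.03155248   0.         257.08622117]
 [  0.         499.03155248 200.09700346]
 [  0.           0.           1.        ]] [[ 0.43357303  0.90111561  0.00225298]
 [ 0.75200313 -0.36044754 -0.55187758]
 [-0.49649342  0.24097348 -0.8339221 ]] [-268.28126148 -373.57923101 1068.22790959]
top [[363.45987255   0.         253.83859279]
 [  0.         363.45987255 195.48904979]
 [  0.           0.           1.        ]] [[ 0.02513464 -0.9996598   0.0069664 ]
 [-0.98512974 -0.02595289 -0.16984062]
 [ 0.16996364 -0.00259392 -0.98544692]] [ 15.11301436 578.75431437 664.01206906]
```

```bash
python3 -c "
import cv2,numpy as np
a=cv2.imread('pics/scene0.png');b=cv2.imread('pics/top0.png')
cv2.imwrite('pics/both0.png',cv2.resize(np.vstack([a,b]),None,fx=.78,fy=.78))"
```

```text
(no output)
```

View pics/top0.png

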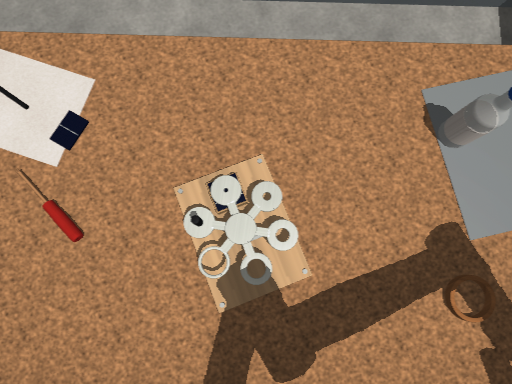

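View pics/scene0.png

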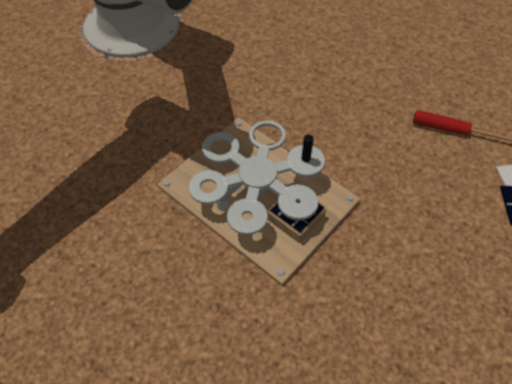

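The top view shows the handle at about (197,219), the hub at (240,229), and the 8 mm hole over the cell at (227,190). The 26 mm hole at (282,235) is two clicks away, counterclockwise from above. Next I'll zoom in and triangulate.

Run:
```python
import pickle,cv2,numpy as np
d=pickle.load(open("c0.pkl","rb"))
a=d["top"]["image"][145:320,165:320,::-1];b=d["scene"]["image"][110:285,150:365,::-1]
cv2.imwrite("pics/zt.png",cv2.resize(a,None,fx=3.4,fy=3.4,interpolation=2));cv2.imwrite("pics/zs.png",cv2.resize(b,None,fx=3.4,fy=3.4,interpolation=2))
```

```text
(no output)
```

View pics/zt.png

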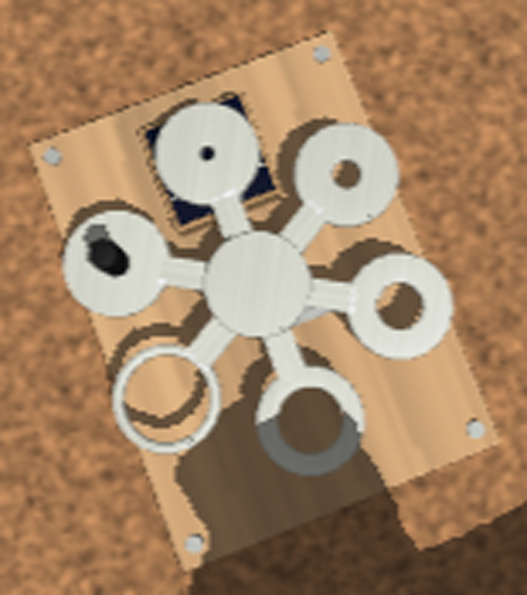

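View pics/zs.png

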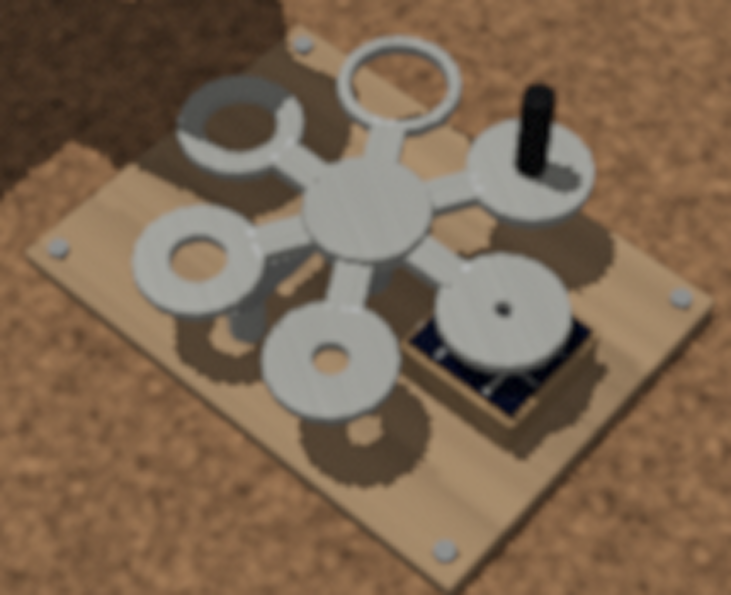

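```bash
cat > h.py <<'E'
import pickle,cv2,numpy as np
def P(c): return c["intrinsics"]@np.c_[c["R"],c["t"]]
def tri(ct,cs,a,b):
    X=cv2.triangulatePoints(P(ct),P(cs),np.float64(a),np.float64(b));X=(X[:3]/X[3]).ravel()
    q=[p[:2]/p[2] for p in (P(ct)@np.r_[X,1],P(cs)@np.r_[X,1])]
    return X,np.linalg.norm(q[0]-a),np.linalg.norm(q[1]-b)
def pix(c,X):
    p=P(c)@np.r_[X,1];return p[:2]/p[2]
E
python3 - <<'E'
from h import *
np.set_printoptions(precision=1,suppress=True)
d=pickle.load(open("c0.pkl","rb"));T,S=d["top"],d["scene"]
f=lambda p,o:np.array(o)+(np.array(p)+.5)/3.4-.5
R={}
for n,a,b in [("hub",(258,284),(367,209)),("h8",(207,153),(503,309)),("h16",(347,174),(331,359)),("h26",(401,306),(199,261)),("h48",(166,400),(399,85)),("h36",(310,419),(241,126)),("hdisc",(116,263),(530,172)),("htop",(100,246),(539,95))]:
    X,e1,e2=tri(T,S,f(a,(165,145)),f(b,(150,110)));R[n]=X;print(n,X,round(e1,1),round(e2,1))
h=R["hub"]
for n in R: v=R[n]-h;print(n,np.hypot(v[0],v[1]),np.degrees(np.arctan2(v[1],v[0])))
E
```

```text
hub [511.7  52.7  67.1] 0.5 0.3
h8 [585.1  83.7  64.6] 0.6 0.4
h16 [575.4   4.7  64. ] 0.3 0.2
h26 [502.1 -26.5  62.4] 0.2 0.1
h48 [447.  101.2  61. ] 0.6 0.4
h36 [438.8  21.8  62.6] 0.6 0.4
hdisc [521.6 132.4  61.9] 0.6 0.4
htop [524.  131.  119.9] 1.6 1.0
hub 0.0 0.0
h8 79.67838178913446 22.900720588828662
h16 79.82089082173216 -37.0007765400932
h26 79.85802759067022 -96.90080545798189
h48 80.80946094863062 143.1219385975523
h36 79.13793731775455 -156.99199535095474
hdisc 80.24102365670667 82.87815982601516
htop 79.20135267664286 81.01743454695826
```

Triangulation puts the hub at (511.8, 52.7). The handle is at 82.9° and 80 mm radius, with its disc 63 mm up, and it has to go counterclockwise by 120°. First I'll move above the handle with the jaws tangential.

drive_tool:
  increments: [8.7, -53.7, 59.0, 0, -65, 8.7, -53.7, 59.0, 0, -65, 8.7, -53.7, 59.0, 0, -65, 8.7, -53.7, 59.0, 0, -65, 8.7, -53.7, 59.0, 0, -65, 8.7, -53.7, 59.0, 0, -65, 8.7, -53.7, 59.0, 0, -65, 8.7, -53.7, 59.0, 0, -65, 8.7, -53.7, 59.0, 0, -65, 8.7, -53.7, 59.0, 0, -65, 8.7, -53.7, 59.0, 0, -65, 8.7, -53.7, 59.0, 0, -65]

```text
time: 1.6
tool_pos: [502.2, 90.5, 233.4]
orientation: [[-0.123, -0.992, -0.0], [-0.992, 0.123, -0.0], [0.0, 0.0, -1.0]]
contact_force: [1.4, -1.4, 0.4]
grip_width: 0.999
```

drive_tool:
  increments: [8.7, 0, 0, 0, 0, 8.7, 0, 0, 0, 0]

```text
time: 1.85
tool_pos: [501.4, 88.4, 232.9]
orientation: [[-0.123, -0.992, -0.002], [-0.992, 0.123, -0.001], [0.001, 0.002, -1.0]]
contact_force: [-0.3, 0.7, 0.4]
grip_width: 1.005
```

Run:
```python
from workcell import *
from h import *
np.set_printoptions(precision=2,suppress=True)
s=observe();print(s["joints"],s["tool_pos"],s["contact_force"])
R=s["orientation"];dv=np.array([521.7,132.1,93])-s["tool_pos"];print(R.T@dv, np.degrees(np.arctan2(R[1,1],R[0,1])))
c=read_camera("wrist");pickle.dump(c,open("w1.pkl","wb"));cv2.imwrite("pics/w1.png",c["image"][:,:,::-1])
print([pix(c,X) for X in ([511.8,52.7,67],[521.7,132.1,115],[521.7,132.1,63])])
```

```text
[ 28.28  10.81 -15.52  -0.02 -63.77 -35.33] [501.42  88.41 232.86] [-0.29  0.69  0.36]
[-45.97 -14.99 139.8 ] 172.9472143304138
[array([239.29, 142.91]), array([238.19, 245.13]), array([240.47, 222.71])]
```

View pics/w1.png

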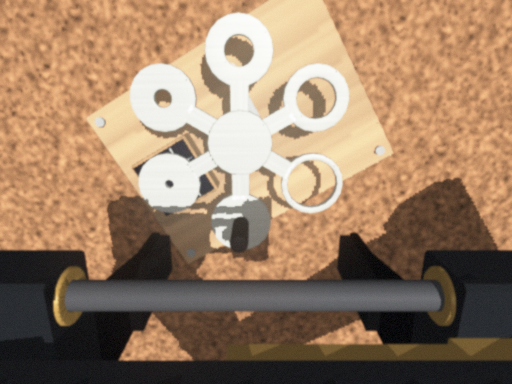

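The wrist view confirms the predictions, with the hub at (239,143) and the handle at (239,235). Next I'll centre over the handle, descend, and half-close the jaws as a cage.

drive_tool:
  increments: [8.7, -4.6, -1.5, 0, 0, 8.7, -4.6, -1.5, 0, 0, 8.7, -4.6, -1.5, 4, 0, 8.7, -4.6, -1.5, 8, 0, 8.7, -4.6, -1.5, 12, 0, 8.7, -4.6, -1.5, 14, 0, 8.7, -4.6, -1.5, 14, 0, 2.4, -4.6, -1.5, 14, 0, 2.4, -4.6, -1.5, 14, 0, 2.4, -4.6, -1.5, 14, 0, 2.4, -4.6, -1.5, 14, 0, 2.4, -4.6, -1.5, 14, 0]

```text
time: 3.4
tool_pos: [522.6, 132.3, 93.7]
orientation: [[-0.123, -0.992, 0.0], [-0.992, 0.123, 0.0], [-0.0, -0.0, -1.0]]
contact_force: [0.2, -0.2, 0.2]
grip_width: 0.516
```

Run:
```python
from workcell import *
from h import *
np.set_printoptions(precision=2,suppress=True)
s=observe();print(s["joints"],s["tool_pos"],s["contact_force"],s["grip_width"]*87)
c=read_camera("wrist");cv2.imwrite("pics/w2.png",c["image"][:,:,::-1])
R=s["orientation"];C=np.array([511.8,52.7])
a0=82.9
for k in range(1,13):
    a=np.radians(a0+10*k);p=C+80*np.array([np.cos(a),np.sin(a)]);b=np.radians(a0);p0=C+80*np.array([np.cos(b),np.sin(b)])
    print(k,(R.T@np.r_[p-p0,0])/10)
```

```text
[ 31.45  22.15 -22.17  -0.   -45.67 -38.52] [522.57 132.32  93.67] [ 0.21 -0.21  0.19] 44.91790402534566
1 [ 0.12  1.39 -0.  ]
2 [ 0.48  2.74 -0.  ]
3 [ 1.07  4.   -0.  ]
4 [ 1.87  5.14 -0.  ]
5 [ 2.85  6.13 -0.  ]
6 [ 4.    6.93 -0.  ]
7 [ 5.26  7.52 -0.  ]
8 [ 6.61  7.88 -0.  ]
9 [ 8.  8. -0.]
10 [ 9.39  7.88 -0.  ]
11 [10.73  7.52 -0.  ]
12 [12.    6.93 -0.  ]
```

View pics/w2.png

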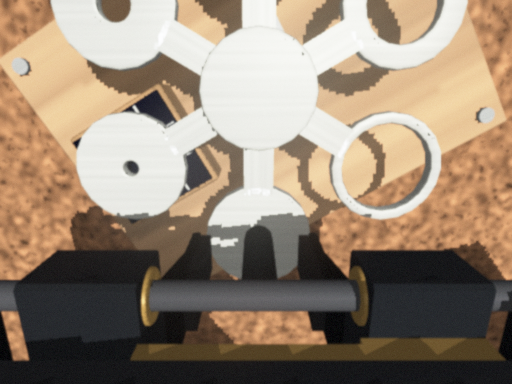

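The post is centred between the fingers, which are still closing. I'll let them finish before moving.

drive_tool:
  increments: [2.4, 0, 0, 0, 0, 2.4, 0, 0, 0, 0, 2.4, 0, 0, 0, 0, 2.4, 0, 0, 0, 0]

```text
time: 3.95
tool_pos: [522.5, 132.2, 93.5]
orientation: [[-0.123, -0.992, -0.0], [-0.992, 0.123, -0.0], [0.0, 0.0, -1.0]]
contact_force: [0.2, -0.7, -0.4]
grip_width: 0.275
```

drive_tool:
  increments: [2.4, 0.03, 0.7, 0, -5, 2.4, 0.12, 1.39, 0, -10, 2.4, 0.27, 2.07, 0, -15, 2.4, 0.48, 2.74, 0, -20, 2.4, 0.75, 3.38, 0, -25, 2.4, 1.07, 4.0, 0, -30, 2.4, 1.45, 4.59, 0, -35, 2.4, 1.87, 5.14, 0, -40, 2.4, 2.34, 5.66, 0, -45, 2.4, 2.86, 6.13, 0, -50, 2.4, 3.41, 6.55, 0, -55, 2.4, 4.0, 6.93, 0, -60]

```text
time: 5.45
tool_pos: [448.5, 100.7, 93.6]
orientation: [[0.8, -0.601, -0.0], [-0.601, -0.8, -0.0], [-0.0, 0.0, -1.0]]
contact_force: [0.2, -0.4, 0.5]
grip_width: 0.276
```

Run:
```python
from workcell import *
from h import *
s=observe();print(s["joints"],s["tool_pos"],s["contact_force"],s["orientation"])
c=read_camera("wrist");cv2.imwrite("pics/w3.png",c["image"][:,:,::-1])
```

```text
[ 3.30017050e+01  1.55534150e+01 -3.29236369e+01  4.44241685e-03
 -4.15404195e+01  2.00806537e+01] [448.51332522 100.72548451  93.56254168] [ 0.17593818 -0.39100279  0.51542763] [[ 7.99534608e-01 -6.00619979e-01 -2.27726146e-04]
 [-6.00620019e-01 -7.99534582e-01 -2.09205731e-04]
 [-5.64217877e-05  3.04044104e-04 -9.99999952e-01]]
```

View pics/w3.png

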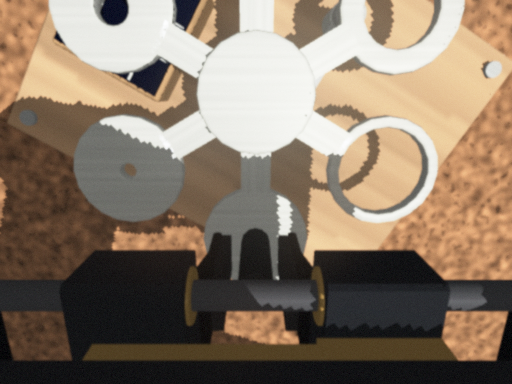

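The wheel has gone one click: the 16 mm hole at (120,10) is now over the cell, and the handle is centred in the cage with no force on it. The second click uses the same arc.

drive_tool:
  increments: [2.4, 0.03, 0.7, 0, -5, 2.4, 0.12, 1.39, 0, -10, 2.4, 0.27, 2.07, 0, -15, 2.4, 0.48, 2.74, 0, -20, 2.4, 0.75, 3.38, 0, -25, 2.4, 1.07, 4.0, 0, -30, 2.4, 1.45, 4.59, 0, -35, 2.4, 1.87, 5.14, 0, -40, 2.4, 2.34, 5.66, 0, -45, 2.4, 2.86, 6.13, 0, -50, 2.4, 3.41, 6.55, 0, -55, 2.4, 4.0, 6.93, 0, -60]

```text
time: 7.0
tool_pos: [439.3, 21.5, 93.7]
orientation: [[0.92, 0.391, 0.0], [0.391, -0.92, 0.0], [0.0, 0.0, -1.0]]
contact_force: [-0.1, 0.4, -1.1]
grip_width: 0.277
```

Run:
```python
from workcell import *
from h import *
s=observe();print(s["joints"],s["tool_pos"],s["contact_force"])
c=read_camera("wrist");cv2.imwrite("pics/w4.png",c["image"][:,:,::-1])
```

```text
[ 2.41129592e+01  1.38141701e+01 -3.55420417e+01  8.62278429e-03
 -4.06239012e+01  8.88928423e+01] [439.28765821  21.51350527  93.66333625] [-0.08993856  0.41789132 -1.14450335]
```

View pics/w4.png

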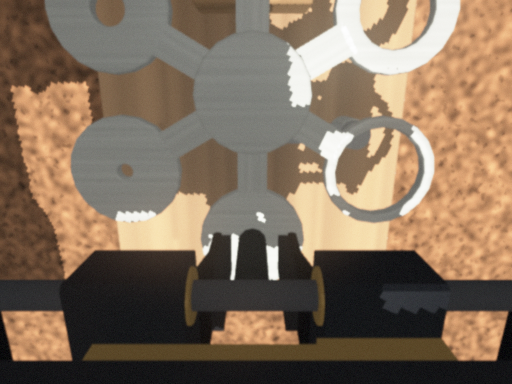

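The handle is centred at the second click. Now I'll open the jaws, lift, and move aside.

drive_tool:
  increments: [5, 0, 0, 0, 0, 5, 0, 0, 0, 0, 5, 0, 0, 0, 0, 5, 0, 0, 0, 0, 5, 0, 0, 0, 0, 5, 0, 0, -4, 0, 5, 0, 0, -8, 0, 5, 0, 0, -13, 0, 5, 0, 5, -14, 0, 5, 0, 11, -14, 0, 5, 0, 17, -14, 0, 5, 0, 23, -14, 0]

```text
time: 8.55
tool_pos: [529.1, -191.9, 233.6]
orientation: [[0.921, 0.39, 0.0], [0.39, -0.921, 0.0], [0.0, 0.0, -1.0]]
contact_force: [1.2, 0.9, 1.7]
grip_width: 0.577
```

drive_tool:
  increments: [5, 0, 0, 0, 0, 5, 0, 0, 0, 0, 5, 0, 0, 0, 0, 5, 0, 0, 0, 0]

```text
time: 9.05
tool_pos: [528.4, -189.0, 234.0]
orientation: [[0.92, 0.391, 0.001], [0.391, -0.92, 0.0], [0.001, 0.0, -1.0]]
contact_force: [0.8, 0.1, 0.2]
grip_width: 0.572
```

Run:
```python
from workcell import *
from h import *
s=observe();print(s["tool_pos"],s["contact_force"],s["time"])
T=read_camera("top");S=read_camera("scene");pickle.dump((T,S),open("c2.pkl","wb"))
o=np.hstack([cv2.resize(T["image"][145:320,165:320],None,fx=2.4,fy=2.4,interpolation=2),cv2.resize(S["image"][110:285,190:355],None,fx=2.4,fy=2.4,interpolation=2)])
cv2.imwrite("pics/end.png",o[:,:,::-1]);print(o.shape)
```

```text
[ 528.4392259  -189.00846555  234.01791706] [0.83599099 0.07426442 0.23938662] 9.05
(420, 768, 3)
```

View pics/end.png

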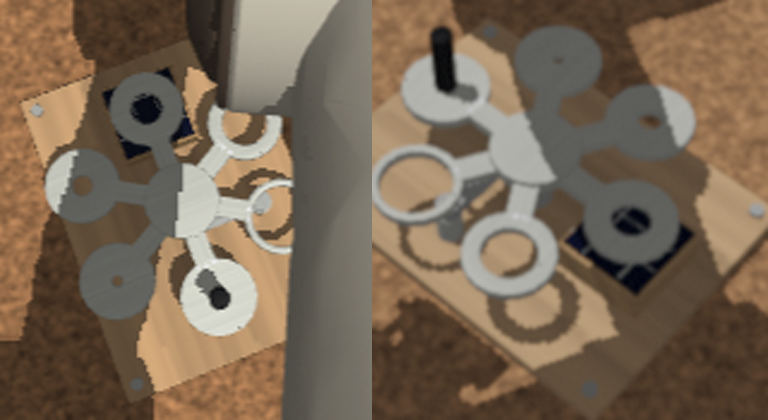

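Run:
```python
from workcell import *
from h import *
T,S=pickle.load(open("c2.pkl","rb"))
f=lambda p,o:np.array(o)+(np.array(p)+.5)/2.4-.5
X=tri(T,S,f((147,109),(165,145)),f((259,221),(190,110)));print("hole3",X)
# cell centre from top corners on plane z=41
c=np.mean([(104,99),(170,68),(194,130),(129,159)],0);u=f(c,(165,145))
ray=T["R"].T@np.linalg.inv(T["intrinsics"])@np.r_[u,1];o=-T["R"].T@T["t"]
print("cell",o+ray*(41-o[2])/ray[2])
hand_in()
```

```text
hole3 (array([585.06114576,  83.71635996,  61.08673218]), np.float64(0.2753119375790253), np.float64(0.18879147959974385))
cell [584.83931956  83.70645202  41.        ]
the job is handed in; nothing more can be done
```

I turned the wheel two clicks counterclockwise (seen from above), and the 26 mm hole now stands over the solar cell with the wheel let go. I caged the handle loosely between half-closed fingers, followed its arc for 120°, then opened, lifted and moved the arm about 240 mm away before handing in.

- **Position:** in the last pictures, hole3 measured (585.1, 83.7) mm and the cell centre (584.8, 83.7) mm. That is about 0.3 mm apart, against the 12 mm limit and a calibration good to about 2 mm.
- **Check on the cell:** the hole height came out at 61 mm against the stated 63 mm. The cell's position came from the top view alone, using the stated 41 mm height.
- **Forces and time:** wrist force read under about 2.5 N each time I checked it, about 0 at the end. I handed in at about 9 s of the 45 s allowed.

No check failed. The only disagreements were the 2 mm in hole height and up to about 5 mm in the height of the handle's top, measured at the start.

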